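# Book in a grease jar at the label reader

## Robot

A 6-joint arm with a two-finger parallel gripper is mounted at the origin on a cart in front of the work surface, level with it; the furniture and walls round the work are solid. World frame = base frame: x ahead of the robot, y to its left, z up, the work surface at z = 0. Lengths are in mm, angles in rad, forces in N, time in s.
With the tool pointing down it reaches from about 250 to 775 mm from the base axis. Payload 4 kg.
Tool frame: the origin (TCP) lies midway between the tips of the shut fingers; the grasp point (between the pads) lies 19 mm behind it (bot.hold_point_z is the distance from the TCP to the grasp point, in mm); z points along the fingers, y is the line along which they close (so a half turn about z gives the same grasp; the last joint's range is limited). The gripper opens to 85 mm and grips with 20 to 120 N. Pads are 22 mm wide; open, the fingers measure 114 mm over their backs; the gripper's body (76 mm by 85 mm) begins 54 mm behind the grasp point. The pads swing forward as they close: fully open they stand 13 mm farther back than shut.
Start: joints at [1.042, 0.087, 1.371, -0, 1.684, -0.103], TCP at [227.188, 500.903, 231.341] pointing down, gripper open.
Joint ranges: [-3.1, 3.1], [-0.76, 2.03], [0.27, 2.55], [-1.08, 4.22], [0.17, 2.65], [-2.57, 2.57]. Speed limits (rad/s): [2.79, 2.79, 3.14, 3.14, 3.14, 3.14].

## Interface

Orientations are given as a rotation vector (axis times angle).
In Python, from cell import bot gives the robot as it stands. Calls block until the motion is done:
- bot.reach(position, orientation): joint-space move of the TCP to a pose.
- bot.move_straight(position, feed=150, rotation=None, threshold=None): straight line of the TCP; rotation=None keeps the orientation; feed is the mean speed in mm/s. With threshold (N) it stops when the force on the tool has changed by that much, and returns True; else False.
- bot.move_joints(angles): joint-space move.
- bot.set_gripper(opening): finger opening in mm; the grip force is fixed at half the most; returns when the fingers have stopped.
- bot.sleep(seconds).
- bot.ik(position, orientation): joint angles nearest the present ones, or None.
- bot.snapshot(name): name is "side" or "top"; returns a dict with "image" (400x640x3 uint8, red, green, blue), "depth" (400x640 float32, mm along the optical axis (not along the pixel's ray), 0 where there is no reading), "fx", "fy", "cx", "cy" (pixels), "world_from_camera" (4x4, takes a point from camera to world coordinates). Camera axes: x right, y up, looking along -z (the intrinsics and any distortion apply to the point x, -y, -z); pixel columns grow to the right and rows downward; lengths in mm; the calibration is good to about 2 mm. A picture is of the moment at which its call begins.
A pose or a line that the arm cannot do raises bot.MotionError and nothing moves.
- bot.close_job(): hands the job in; it is judged then, once.
Trained networks look in a picture, given as the dict that the camera call returned (one of the last four; its "shot" number tells which), for a name from the list of things; names that differ only in an ending like _2 or _b are one class to them, and where a whole thing is asked for, a point or a joint stands for the part that bears it (a point fixed in the world has none). Each returns a list of dicts, best first, with "conf" (0 to 1); they miss things now and then, are a little off and sometimes report something else, mostly with a low value. They report only what shows in the picture. A call takes as long as a camera call.
- bot.find_in(thing, picture): "location" ([column, row] in pixels, amid what is visible of it).
- bot.outline_of(thing, picture): "mask" (400x640 bool, what is visible of it) and "location" ([column, row] in pixels, amid what is visible of it).
Readings, each from a call of its own:
- bot.read_t(): time.
- bot.read_q(): joint angles.
- bot.read_qvel(): joint speeds.
- bot.read_joint_torque(): joint torques, N m.
- bot.read_position(): TCP position.
- bot.read_tcp_rot(): TCP orientation.
- bot.read_wrist_force(): force on the tool from outside, world axes, zero at the start.
- bot.read_moment(): the same for the moment, N m.
- bot.read_finger_gap(): finger opening in mm.
- bot.read_grip_force(): force on a finger pad.
Only numpy, scipy, OpenCV 4.12 (cv2) and the standard library are available. Lean on these libraries where they do the work, as an engineer would, in place of code of your own. Each camera call takes 0.05 s, during which the arm holds its last target. There are 200 camera calls.

## Task

Book in the grease jar that stands on the label reader's turntable: turn it until its yellow label squarely faces the reader's window and let it stand still there, then press the green button on the control box fully down and let it come right back up. Leave the jar standing in its nest with the label still facing the reader. Do not press the red stop button, knock the jar over or disturb the screwdrivers and the caliper.

Things in the scene. Friction and masses are not known exactly. Their poses are not given: they have to be found in the camera images.
- reader_stand: Fixed label-reading stand: dark plate 130 (x) by 290 mm (y), top at z = 14 mm. Origin on the bench under the turntable's vertical axis, z up; plate from y = +75 to -215 mm; -x side faces the robot. The reader, a box 57 x 50 mm, top at 96 mm, on a steel bracket (top 114 mm), stands at the -y end (its right, seen from the robot) and looks along +y at the jar.
- reader_window (a point): Centre of the reader's dark red window: on the stand's y axis, 154 mm from the turntable's axis towards the stand's -y, 72 mm above the bench. The label must look at this point.
- turntable (a joint): Angle of the grey turntable (116 mm across, top 34 mm above the bench) about the stand's axis, rad, -1.3 to 1.3, counter-clockwise from above positive; at 0 its lever points along the stand's -x. It starts at -0.9 to -0.5, turns with light friction, stays where left and carries the jar with it.
- lever_handle (a point): Top centre of the upright black handle on the end of the turntable's flat steel lever, to be pushed or pinched: 15 to 21 mm thick, from 40 to 88 mm above the bench, 100 mm from the turntable's axis. The lever's bar is 16 mm wide, its top 34 mm above the bench.
- jar: Loose white jar, 60 mm across, 92 mm high, 150 g, with a black lid (62 mm across). Origin: centre of its underside, z up; its yellow label with a bar code faces its -x, and a yellow seal strip runs from the label up over the lid towards its centre. It stands on the turntable in a black ring nest (64 mm inside, 9 mm high). The label starts 0.6 to 1.5 rad clockwise (from above) of facing the reader.
- jar_label (a point): Middle of the jar's yellow label (50 mm wide, 48 mm high), on its surface 30 mm from the jar's axis and 38 mm above its base.
- control_box: Fixed pale grey control box, 84 (its x) by 150 mm (its y), top 58 mm above the bench. Origin on the bench under its centre. The green button stands at y = -36 mm, the red stop button at y = +36 mm of its frame.
- read_button (a joint): Travel of the green spring push button in m: 0 up, 0.007 fully down; straight down; about 5 N when fully down.
- read_button_top (a point): Centre of the top face of the green button (34 mm across), moving with it.
- stop_button (a joint): Travel of the red stop button (34 mm across) in m: 0 up, 0.007 fully down. Not to be pressed.
- driver_blue: Bystander to leave alone: screwdriver with a blue handle, 144 mm long, 15 mm thick.
- driver_red: Bystander to leave alone: screwdriver with a red handle, 144 mm long, 15 mm thick.
- caliper: Bystander to leave alone: digital caliper, 197 x 65 x 16 mm.

How it is judged:
By the outcome, as a careful person would: the job done as asked, in the order asked, and still so for the second after the job is handed in, with the robot touching nothing.
It also fails if it takes over 42 s, if anything falls off the work surface, if the arm or the gripper's body presses on something with over 40 N, if the wrist force passes 120 N, or if a joint passes its speed limit or range.

## Working session

There is one attempt and no reset: what is moved stays moved. The work goes in short steps, each a Python script; the robot and the scene stay as the last script left them, time stands still between calls to the robot, and variables do not carry over. Pictures are saved under pics/ and viewed, at most 10 in all, crops included, and the job is handed in when it is done.

```bash
mkdir -p pics; ls
cat > h.py <<'E'
import numpy as np, cv2
from cell import bot
def snap(n,f=None):
    s=bot.snapshot(n)
    if f: cv2.imwrite('pics/'+f,s['image'][:,:,::-1])
    return s
def pts(s,mask):
    v,u=np.nonzero(mask&(s['depth']>0)); d=s['depth'][v,u]
    p=np.c_[(u-s['cx'])/s['fx']*d,-(v-s['cy'])/s['fy']*d,-d,np.ones(len(d))]
    return (p@s['world_from_camera'].T)[:,:3]
E
python3 - <<'E'
from h import *
for n in('top','side'):
    s=snap(n,n+'1.png'); print(n,[k for k in s],s['world_from_camera'][:3,3])
    for t in('reader_stand','turntable','lever_handle','jar','jar_label','control_box','read_button','stop_button'):
        r=bot.outline_of(t,s)
        for o in r[:1]:
            p=pts(s,o['mask']); print(t,round(o['conf'],2),np.round(o['location']),len(p),np.median(p,0).round(),p.min(0).round(),p.max(0).round())
print(bot.read_t())
E
```

```text
pics
top ['image', 'depth', 'fx', 'fy', 'cx', 'cy', 'world_from_camera', 'shot'] [ 385.04655208   14.93419304 1122.95316719]
reader_stand 0.83 [345. 188.] 3744 [546. -60.  14.] [ 464. -214.   -7.] [630. 109. 129.]
turntable 0.57 [315. 194.] 736 [522.  43.  33.] [464. -28.  -4.] [607. 109.  92.]
lever_handle 0.61 [313. 198.] 842 [529.  37.  33.] [464. -28.  -4.] [614. 109. 129.]
jar 0.57 [316. 182.] 396 [545.  29. 125.] [518.  -2.  46.] [577.  54. 131.]
jar_label 0.76 [317. 181.] 449 [545.  27. 124.] [518.  -6.  29.] [578.  60. 131.]
control_box 0.76 [223. 225.] 1628 [432. 305.  58.] [368. 223.  -4.] [497. 398.  85.]
stop_button 0.55 [208. 231.] 113 [420. 339.  80.] [406. 323.  70.] [435. 357.  85.]
side ['image', 'depth', 'fx', 'fy', 'cx', 'cy', 'world_from_camera', 'shot'] [  67.56312443 -746.81062935  758.67568744]
reader_stand 0.84 [343. 227.] 2877 [534. -87.  18.] [ 464. -200.   -3.] [669. 187. 117.]
turntable 0.74 [319. 212.] 597 [518.  16.  35.] [464. -33.  -1.] [608. 210.  90.]
lever_handle 0.6 [322. 205.] 581 [518.  13.  35.] [465. -33.  -0.] [608. 141.  90.]
jar 0.71 [328. 191.] 620 [539.   8. 103.] [518.  -7.  37.] [580.  56. 130.]
jar_label 0.87 [328. 193.] 628 [539.   7. 103.] [518.  -7.  39.] [580.  56. 130.]
control_box 0.97 [255. 173.] 1117 [422. 269.  56.] [370. 219.  -1.] [497. 491.  85.]
read_button 0.61 [266. 170.] 34 [444. 264.  80.] [432. 253.  76.] [455. 281.  85.]
stop_button 0.43 [248. 163.] 40 [418. 332.  81.] [405. 322.  72.] [432. 345.  84.]
0.9
```

Run:
```python
import cv2
a=cv2.imread('pics/top1.png')[100:300,160:440]; cv2.imwrite('pics/t1.png',cv2.resize(a,None,fx=2.8,fy=2.8,interpolation=cv2.INTER_CUBIC))
a=cv2.imread('pics/side1.png')[100:300,200:480]; cv2.imwrite('pics/s1.png',cv2.resize(a,None,fx=2.8,fy=2.8,interpolation=cv2.INTER_CUBIC))
```

```text
(no output)
```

View pics/t1.png

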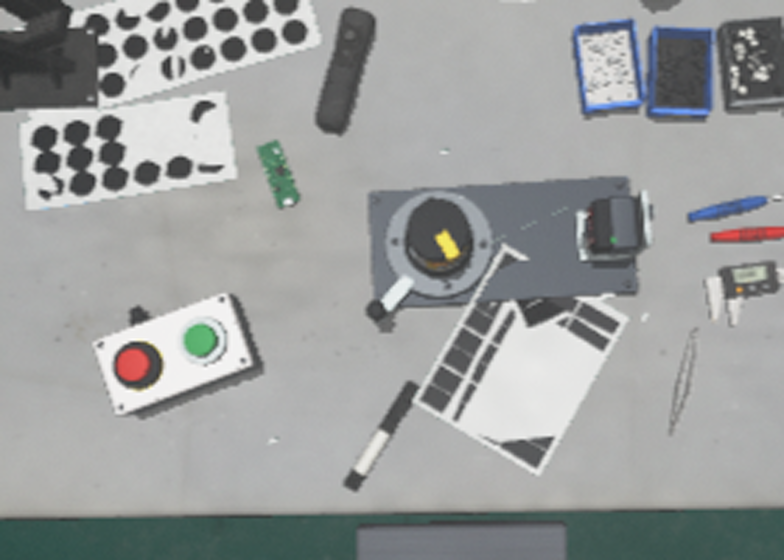

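View pics/s1.png

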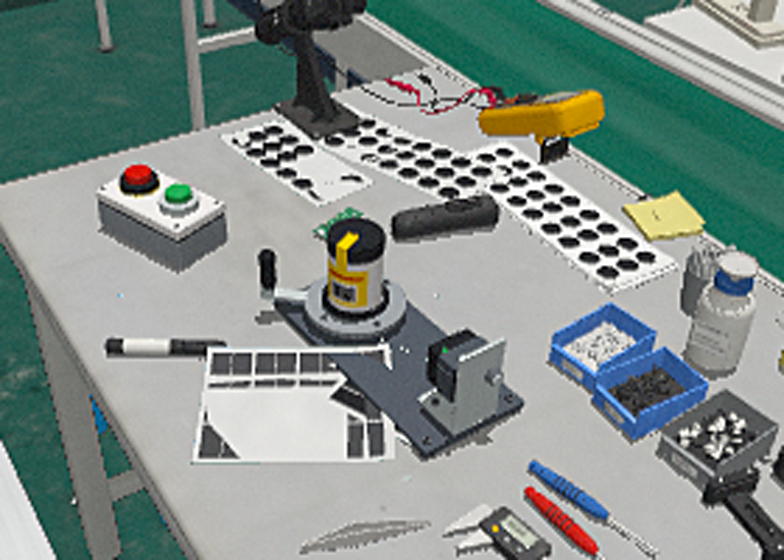

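The top view shows the handle lower-left of the table, about (378,308) in the crop. The strip and label point lower-right, so the table must turn CCW. The green button is at (202,340) and the red at (137,365). Now I'll measure these precisely.

```bash
cat >> h.py <<'E'
def cloud(s):
    p=pts(s,np.ones((400,640),bool)); m=s['depth']>0
    return p, s['image'][m].astype(int), 
def circ(xy):
    A=np.c_[2*xy,np.ones(len(xy))]; c=np.linalg.lstsq(A,(xy**2).sum(1),rcond=None)[0]
    return c[:2],np.sqrt(c[2]+c[0]**2+c[1]**2)
def near(p,c,r): return np.hypot(p[:,0]-c[0],p[:,1]-c[1])<r
def yellow(c): return (c[:,0]>110)&(c[:,1]>80)&(c[:,2]<0.5*c[:,1])
def label(s,ax):
    """label directions in world: strip from lid, mid of label edges on the side"""
    p,c=cloud(s); y=yellow(c)&near(p,ax,45); out={}
    a=lambda q:np.arctan2(q[:,1]-ax[1],q[:,0]-ax[0])
    t=p[y&(p[:,2]>121)]; b=p[y&(p[:,2]>50)&(p[:,2]<100)]
    if len(t): out['strip']=(len(t),a(t.mean(0)[None])[0],t.mean(0).round(1))
    if len(b): A=a(b); out['side']=(len(b),A.min(),A.max(),np.percentile(A,[3,97]).mean())
    return out
E
python3 - <<'E'
from h import *
for n in('top','side'):
    s=snap(n); p,c=cloud(s); z=p[:,2]; print(n)
    m=near(p,(545,-50),260)&(z>9)&(z<19); q=p[m,:2].astype(np.float32)
    print('plate',len(q),cv2.minAreaRect(q), np.median(z[m]))
    m=near(p,(546,28),40)&(z>118)&(z<135); q=p[m]; lc,_=cv2.minEnclosingCircle(q[:,:2].astype(np.float32)); print('lid',lc,_,np.median(q[:,2]),cv2.minAreaRect(q[:,:2].astype(np.float32)))
    m=near(p,(546,28),75)&(z>29)&(z<38)&(c.min(1)>60)
    print('table',m.sum(),cv2.minEnclosingCircle(p[m&near(p,(546,28),63)][:,:2].astype(np.float32)))
    m=near(p,(470,95),40)&(z>80)&(z<96); q=p[m]; print('handle top',len(q),q.mean(0),q.min(0),q.max(0))
    m=near(p,(470,95),40)&(z>45)&(z<96); q=p[m]; print('handle',len(q),q.mean(0),q.min(0),q.max(0))
    m=near(p,(432,305),120)&(z>60)&(z<95); 
    for nm,k in(('g',(c[:,1]>c[:,0]*1.3)&(c[:,1]>c[:,2]*1.2)),('r',(c[:,0]>c[:,1]*1.8))):
        q=p[m&k]; q=q[q[:,2]>q[:,2].max()-8]; print(nm,len(q),q.mean(0),np.percentile(q[:,2],[5,50,95]),cv2.minEnclosingCircle(q[:,:2].astype(np.float32)))
    print(label(s,(546,28)))
E
```

```text
top
plate 3490 ((550.7791748046875, -65.31295776367188), (466.158935546875, 483.5097351074219), 16.195749282836914) 12.516263378084545
lid (549.2850952148438, 27.1897029876709) 31.7759952545166 124.64289222959769 ((548.6154174804688, 27.583160400390625), (58.7445182800293, 61.392337799072266), 89.23717498779297)
table 617 ((545.54931640625, 29.339433670043945), 61.664642333984375)
handle top 38 [473.27111703  92.55442877  85.79508241] [465.46253694  84.52657795  81.70293643] [483.0560849  101.83813265  90.21921164]
handle 44 [472.54118147  92.01156311  81.56941617] [464.79737601  83.8794724   51.01380749] [483.0560849  101.83813265  90.21921164]
g 92 [445.33350756 271.59719242  79.94399515] [77.80962771 79.66511991 82.83228805] ((445.5421447753906, 271.7319641113281), 16.000717163085938)
r 88 [420.78442109 340.56171742  80.55113613] [78.08129038 80.29083471 84.33672446] ((421.1390380859375, 340.3061828613281), 16.300153732299805)
{'strip': (44, np.float64(-2.416830479401494), array([533.3,  16.7, 125.2]))}
side
plate 2944 ((552.46630859375, -60.726287841796875), (450.4363098144531, 4
[... 357 characters left out ...]
170948] [463.87370389  78.87498548  80.20734533] [483.44079962  97.09063881  91.3674189 ]
handle 73 [471.9468425   86.28309089  71.51971447] [463.87370389  78.87498548  47.64616059] [483.44079962  97.09063881  91.3674189 ]
g 43 [444.05034878 267.89313695  81.52246189] [78.85723437 81.33893811 84.18642745] ((444.7815246582031, 269.7855529785156), 15.217849731445312)
r 49 [419.70576859 335.18226076  80.68413151] [76.40279057 81.21585886 82.98490911] ((419.3387145996094, 336.4508972167969), 18.031862258911133)
{'strip': (36, np.float64(-2.458466171015972), array([533.2,  17.6, 126.2])), 'side': (85, np.float64(-3.09246163035617), np.float64(3.1182365744756986), np.float64(-0.0304722576431824))}
```

```bash
cat >> h.py <<'E'
def onplane(s,uv,z):
    uv=np.asarray(uv,float); W=s['world_from_camera']
    d=np.c_[(uv[:,0]-s['cx'])/s['fx'],-(uv[:,1]-s['cy'])/s['fy'],-np.ones(len(uv))]@W[:3,:3].T
    return (W[:3,3]+d*((z-W[2,3])/d[:,2])[:,None])[:,:2]
def wrap(a): return (a+np.pi)%(2*np.pi)-np.pi
def hue(s): return cv2.cvtColor(s['image'],cv2.COLOR_RGB2HSV)
def relabel(s,ax,ref):
    "side label angles rel. to ref"
    p,c=cloud(s); b=p[yellow(c)&near(p,ax,45)&(p[:,2]>50)&(p[:,2]<112)]
    A=wrap(np.arctan2(b[:,1]-ax[1],b[:,0]-ax[0])-ref); return len(b),A.min(),A.max(),np.percentile(A,[4,50,96])
E
python3 - <<'E'
from h import *
for n in('top','side'):
    s=snap(n); c=s['image'].astype(int); v,u=np.mgrid[:400,:640]
    P=onplane(s,np.c_[u.ravel(),v.ravel()],14).reshape(400,640,2)
    br=c.mean(2); m=(br>45)&(br<115)&(c[:,:,2]-c[:,:,0]>8)&(np.hypot(P[...,0]-550,P[...,1]+45)<190)
    m=cv2.morphologyEx(m.astype(np.uint8),cv2.MORPH_OPEN,np.ones((3,3)))
    k,l,st,_=cv2.connectedComponentsWithStats(m); i=1+st[1:,4].argmax(); m=l==i
    r=cv2.minAreaRect(P[m].astype(np.float32)); print(n,m.sum(),r); print(cv2.boxPoints(r))
    a=s['image'].copy(); a[m]=[255,0,255]; cv2.imwrite(f'pics/m_{n}.png',cv2.resize(a[140:290,260:480,::-1],None,fx=3,fy=3))
    print(relabel(s,(549.3,26.7),-2.6))
    # lid strip on plane z=127
    L=onplane(s,np.c_[u.ravel(),v.ravel()],126.5).reshape(400,640,2); y=yellow(c.reshape(-1,3)).reshape(400,640)&(np.hypot(L[...,0]-549.3,L[...,1]-26.7)<31)
    q=L[y].astype(np.float32); print(len(q),q.mean(0),cv2.fitLine(q,cv2.DIST_L2,0,.01,.01).ravel(),cv2.minAreaRect(q))
E
```

```text
top 470 ((585.0682373046875, -130.54742431640625), (117.4398193359375, 72.09601593017578), 88.80904388427734)
[[ 547.80756 -188.50542]
 [ 619.888   -190.00389]
 [ 622.3289   -72.58943]
 [ 550.2485   -71.09096]]Traceback (most recent call last):
  File "<stdin>", line 10, in <module>
  File "h.py", line 36, in relabel
    A=wrap(np.arctan2(b[:,1]-ax[1],b[:,0]-ax[0])-ref); return len(b),A.min(),A.max(),np.percentile(A,[4,50,96])
                                                                     ~~~~~^^
    return umr_minimum(a, axis, None, out, keepdims, initial, where)
ValueError: zero-size array to reduction operation minimum which has no identity
```

View pics/m_top.png

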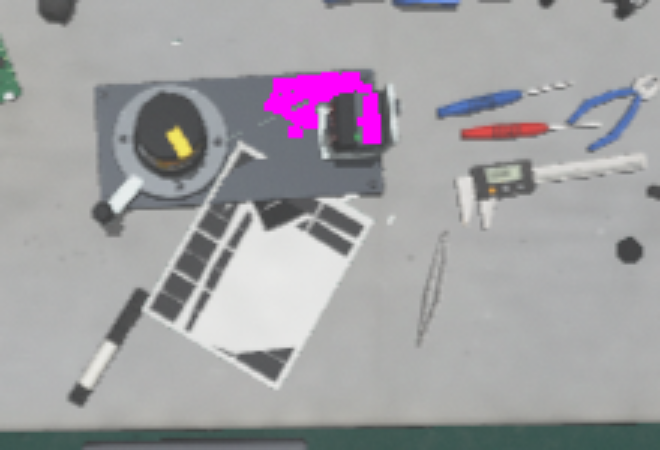

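The mask covers only part of the plate, but its edges are clear: corners at about (292,169), (385,163), (388,205) in full pixels. I'll fit those edges to subpixel.

Run:
```python
from h import *
s=snap('top'); g=cv2.cvtColor(s['image'],cv2.COLOR_RGB2GRAY).astype(float)
def cross(line,lo,up):   # first crossing below 110 -> subpixel
    for i in range(lo,up):
        if line[i]>=110>line[i+1]: return i+(line[i]-110)/(line[i]-line[i+1])
E=lambda uv:onplane(s,uv,14)
far=E([(u,cross(g[:,u],155,185)) for u in range(298,374) if cross(g[:,u],155,185)])
left=E([(cross(g[v],282,310),v) for v in range(174,196) if cross(g[v],282,310)])
fl=lambda q:cv2.fitLine(q.astype(np.float32),cv2.DIST_HUBER,0,.01,.01).ravel()
F=fl(far);L=fl(left);print(len(far),len(left),F,L)
near_=E([(u,220-cross(g[::-1][179:,u] if 0 else g[::-1,u][179:],0,30)) for u in range(306,320) if cross(g[::-1,u][179:],0,30)]) ; print(near_.round(1).tolist())
d=F[:2]*np.sign(-F[1]); yaw=np.arctan2(d[1],d[0])+np.pi/2; print('yaw',yaw,'left yaw',np.arctan(L[1]/L[0]))
nx=np.array([np.cos(yaw),np.sin(yaw)]);ny=np.array([-nx[1],nx[0]])
R=np.c_[nx,ny]; a=F[2:]@nx-65; b=L[2:]@ny-75; print('axis',R@[a,b])
v,u=np.mgrid[:400,:640]; c=s['image'].reshape(-1,3).astype(int)
for n in('top','side'):
    s=snap(n); c=s['image'].reshape(-1,3).astype(int)
    P=onplane(s,np.c_[u.ravel(),v.ravel()],126.5)
    y=yellow(c)&(np.hypot(P[:,0]-548,P[:,1]-27)<30); q=P[y].astype(np.float32); print(n,len(q),q.mean(0),fl(q),cv2.minAreaRect(q))
    lid=(c.max(1)<60)&(np.hypot(P[:,0]-548,P[:,1]-27)<36); print('lid',lid.sum(),cv2.minEnclosingCircle(P[lid|y].astype(np.float32)))
print(relabel(s,(547.5,27.5),-2.6))
```

```text
36 22 [ 1.3075848e-01 -9.9141425e-01  6.0431793e+02 -4.1661610e+01] [ 9.966011e-01 -8.237864e-02  5.613648e+02  6.158614e+01]
[[482.8, 58.8], [482.8, 55.7], [482.6, 52.6], [482.5, 49.6], [482.6, 46.5], [482.6, 43.5], [482.5, 40.4], [482.5, 37.4], [489.6, 34.2], [489.6, 31.2], [484.9, 28.2], [484.5, 25.1], [484.3, 22.1], [483.8, 19.0]]
yaw 0.13113403 left yaw -0.0824721
axis [535.56384  -17.466278]
top 42 [533.50116   17.111752] [8.6896402e-01 4.9487525e-01 5.3332953e+02 1.7204342e+01] ((533.5802612304688, 17.040449142456055), (23.891395568847656, 12.839250564575195), 30.065122604370117)
lid 0 ((533.3370361328125, 17.75714874267578), 12.13000774383545)
side 30 [535.5315   19.06033] [9.0898865e-01 4.1682088e-01 5.3578076e+02 1.9055426e+01] ((536.4951782226562, 19.37485122680664), (31.408226013183594, 12.916949272155762), 29.12646484375)
lid 165 ((546.7208251953125, 22.869983673095703), 32.650978088378906)
(98, np.float64(-1.0454454794937167), np.float64(0.9696624257458488), array([-0.86129805,  0.30819513,  0.94402275]))
```

```bash
cat > stand.py <<'E'
from h import *
def edge(s,a,b,n=60,w=5):
    "points of strongest gradient across the pixel segment a-b, robust line"
    g=cv2.GaussianBlur(cv2.cvtColor(s['image'],cv2.COLOR_RGB2GRAY).astype(np.float32),(0,0),.7)
    a,b=np.array(a,float),np.array(b,float); d=(b-a)/np.hypot(*(b-a)); nrm=np.array([-d[1],d[0]])
    o=np.arange(-w,w+.01,.25); out=[]
    for t in np.linspace(.06,.94,n):
        q=(a+t*(b-a)+o[:,None]*nrm).astype(np.float32)
        l=cv2.remap(g,q[None,:,0],q[None,:,1],cv2.INTER_LINEAR)[0]; k=np.abs(np.gradient(l)); i=k.argmax()
        if k[i]>3: out.append(q[i])
    return np.array(out)
def fit(q):
    q=q.astype(np.float32); f=cv2.fitLine(q,cv2.DIST_WELSCH,0,.01,.01).ravel()
    r=np.abs((q-f[2:])@[-f[1],f[0]]); k=r<2.5; return cv2.fitLine(q[k],cv2.DIST_L2,0,.01,.01).ravel(),k.sum(),r[k].std()
E
python3 - <<'E'
from stand import *
s=snap('top')
C=dict(far=((291.7,168.7),(383,163.5)),left=((291.7,168.7),(293.5,200)),near=((304,209.3),(336,207.3)),right=((388.2,198),(388,205)))
for k,(a,b) in C.items():
    f=fit(onplane(s,edge(s,a,b),14)); print(k,f[0],f[1:],'dir',np.degrees(np.arctan(f[0][1]/f[0][0])))
print(onplane(s,[(291.7,168.7),(384.7,163.3),(388,205),(294.5,209.7)],14))
# lid circle pixels & turntable
g=cv2.cvtColor(s['image'],cv2.COLOR_RGB2GRAY)
cv2.imwrite('pics/z.png',cv2.resize(s['image'][150:220,280:400,::-1],None,fx=6.5,fy=6.5,interpolation=cv2.INTER_NEAREST))
E
```

```text
far [ 5.4412495e-02 -9.9851853e-01  6.1894165e+02 -5.4833050e+01] (np.int64(49), np.float32(0.5198028)) dir -86.88085
left [9.9980122e-01 1.9939167e-02 5.5734247e+02 1.0311106e+02] (np.int64(56), np.float32(0.6865158)) dir 1.1425058
near [ 8.9839241e-03 -9.9995965e-01  4.8141983e+02  2.7188660e+01] (np.int64(40), np.float32(0.47048828)) dir -89.485245
right [ 9.9788910e-01 -6.4940915e-02  5.0303146e+02 -1.9131497e+02] (np.int64(60), np.float32(0.35458022)) dir -3.7234604
[[ 608.68605928  102.1034093 ]
 [ 622.33308862 -186.57918384]
 [ 492.17814575 -192.45836834]
 [ 481.21372056   93.90034312]]
```

View pics/z.png

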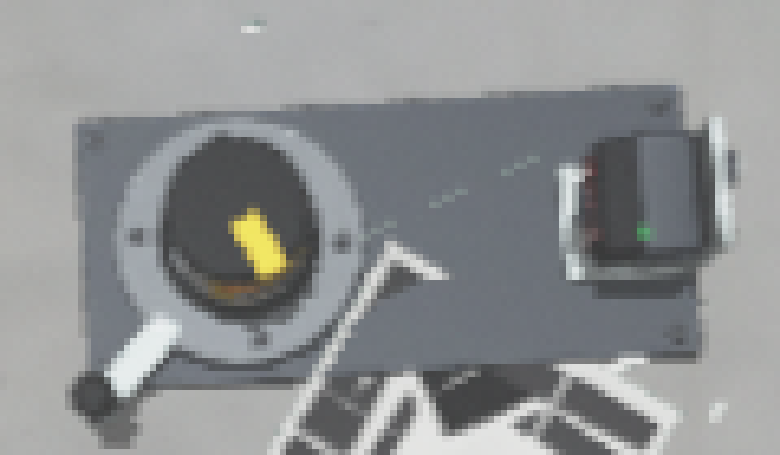

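The zoomed view shows the far plate edge from (76,120) to (680,86), the strip at about (260,245), and the handle at (92,395). That gives a stand yaw of about 0.05, an axis of about (548.5,27.3), and a label that needs about +1.07 rad. Next I'll pinch the handle and turn it.

```bash
cat >> stand.py <<'E'
from scipy.spatial.transform import Rotation as Ro
AX=np.array([548.5,27.3])
def rv(psi): return (Ro.from_euler('z',psi)*Ro.from_euler('x',np.pi)).as_rotvec()
def arc(phi0,phi1,r,z,step=.18,feed=70):
    n=max(1,int(np.ceil(abs(phi1-phi0)/step)))
    for p in np.linspace(phi0,phi1,n+1)[1:]:
        bot.move_straight([*(AX+r*np.array([np.cos(p),np.sin(p)])),z],feed=feed,rotation=rv(p-np.pi))
E
python3 - <<'E'
from stand import *
print(bot.read_t(), bot.read_tcp_rot())
H=np.array([473,90.8]); d=H-AX; phi=np.arctan2(d[1],d[0]); r=np.hypot(*d); print(phi,r)
for p in(phi,phi+1.07): 
    q=bot.ik([*(AX+r*np.array([np.cos(p),np.sin(p)])),55],rv(p-np.pi)); print(None if q is None else np.round(q,2))
bot.set_gripper(55)
bot.reach([*H,150],rv(phi-np.pi))
hit=bot.move_straight([*H,55],feed=120,threshold=12); print(hit,bot.read_position())
if not hit:
    bot.set_gripper(0); print('gap',bot.read_finger_gap(),bot.read_grip_force(),bot.read_wrist_force(),bot.read_t())
E
```

```text
1.25 [6.63810616e-01 3.07063966e+00 1.46520218e-04]
2.442311903769613 98.65343379730885
[ 0.07  0.04  1.78 -0.    1.32  2.34]
[-0.14 -0.01  1.84 -0.    1.32  1.06]
False [473.69178616  90.92338477  55.8248301 ]
gap 17.178420521322643 58.403812159140216 [-0.53083097  0.22403205  4.51148276] 5.125
```

Run:
```python
from stand import *
phi=2.4423
bot.set_gripper(21); print(bot.read_finger_gap())
arc(phi,phi+1.07,99.3,56)
print(bot.read_wrist_force(),bot.read_t())
bot.set_gripper(0); print('gap',bot.read_finger_gap(),bot.read_wrist_force(),bot.read_position())
bot.set_gripper(50)
p=bot.read_position(); bot.move_straight([p[0]-10,p[1],200],feed=200)
bot.reach([330,200,220],rv(0)); print(bot.read_t())
for n in('top','side'):
    s=snap(n,n+'2.png'); c=s['image'].reshape(-1,3).astype(int)
    v,u=np.mgrid[:400,:640]; P=onplane(s,np.c_[u.ravel(),v.ravel()],126.5)
    y=yellow(c)&(np.hypot(P[:,0]-548,P[:,1]-27)<30); q=P[y].astype(np.float32)
    f=cv2.fitLine(q,cv2.DIST_L2,0,.01,.01).ravel(); print(n,len(q),q.mean(0),np.arctan(f[1]/f[0]))
    p,cc=cloud(s); z=p[:,2]; h=p[near(p,(455,-10),40)&(z>80)&(z<96)]; print('handle',len(h),h.mean(0))
    l=p[near(p,AX,40)&(z>118)&(z<133)]; print('lid',cv2.minEnclosingCircle(l[:,:2].astype(np.float32)))
    a=s['image'][140:240,260:420,::-1]; cv2.imwrite(f'pics/c2{n}.png',cv2.resize(a,None,fx=5,fy=5,interpolation=cv2.INTER_CUBIC))
print(relabel(s,AX,-1.52))
```

```text
21.332076454257056
[-0.29324194 -0.02201305  0.01407258] 7.7417
gap 17.108899482140124 [-1.00520829 -0.76169709  0.50181471] [456.00331056  -8.2913986   56.21627651]
10.2
top 37 [549.1311     9.105329] -1.5341526
handle 36 [455.49306343  -6.45367917  85.66345015]
lid ((548.9905395507812, 26.984710693359375), 31.86698341369629)
side 28 [551.55347   11.143883] 1.4723186
handle 32 [454.64216227 -11.0100436   86.38720469]
lid ((549.254638671875, 24.858325958251953), 31.798229217529297)
(103, np.float64(-0.9733250263628799), np.float64(0.835436723408622), array([-0.9244213 , -0.39287166,  0.76389703]))
```

View pics/c2top.png

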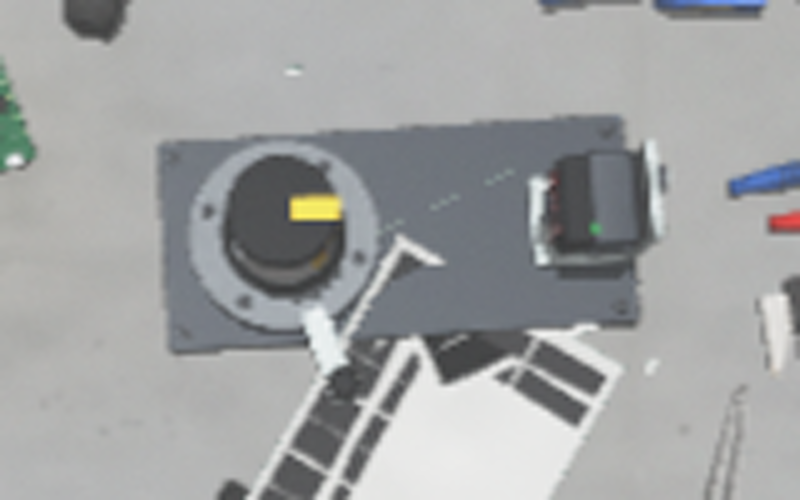

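View pics/c2side.png

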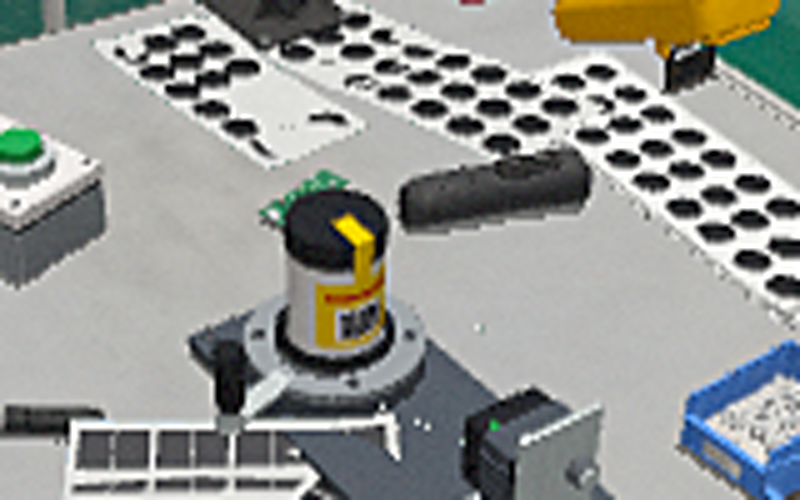

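The label now nearly faces the reader. In the top crop the strip runs from (291,208) to (341,207), almost parallel to the plate's far edge, and the side view agrees. By my estimates the label is still about 0.02 rad short, so I'll re-pinch the handle slightly further CCW and check again.

Run:
```python
from stand import *
p=2.4423+1.07+.024; xy=AX+99.3*np.array([np.cos(p),np.sin(p)])
bot.set_gripper(40)
bot.reach([*xy,150],rv(p-np.pi)); print(bot.move_straight([*xy,56],feed=120,threshold=12))
bot.set_gripper(0); print(bot.read_finger_gap(),bot.read_position(),bot.read_wrist_force())
bot.set_gripper(45)
bot.move_straight([*xy,170],feed=200)
bot.reach([400,210,170],rv(0)); print(bot.read_t())
for n in('top','side'):
    s=snap(n); c=s['image'].reshape(-1,3).astype(int)
    v,u=np.mgrid[:400,:640]; P=onplane(s,np.c_[u.ravel(),v.ravel()],126.5)
    y=yellow(c)&(np.hypot(P[:,0]-548,P[:,1]-27)<30); q=P[y].astype(np.float32)
    f=cv2.fitLine(q,cv2.DIST_L2,0,.01,.01).ravel(); print(n,len(q),q.mean(0),np.arctan(f[1]/f[0]))
    pp,cc=cloud(s); z=pp[:,2]; l=pp[near(pp,AX,40)&(z>118)&(z<133)]; print('lid',cv2.minEnclosingCircle(l[:,:2].astype(np.float32)))
    if n=='top':
        for k,(a,b) in dict(far=((260+158/5,140+143/5),(260+600/5,140+118.2/5)),left=((291.7,168.7),(293.8,208)),near=((295,210.1),(319,208.6))).items():
            F=fit(onplane(s,edge(s,a,b,w=3),14)); print(k,F[0],F[1:])
    cv2.imwrite(f'pics/c3{n}.png',cv2.resize(s['image'][140:240,260:420,::-1],None,fx=5,fy=5,interpolation=cv2.INTER_CUBIC))
print(relabel(s,AX,-1.52))
```

```text
False
17.014235552525044 [457.61344409 -10.9663318   57.26241675] [-0.69423351  0.22320629  4.92957217]
14.8333
top 40 [549.6386     8.705388] -1.4694557
lid ((549.1593627929688, 26.879165649414062), 31.60495948791504)
far [ 5.3440925e-02 -9.9857104e-01  6.1828180e+02 -4.0310455e+01] (np.int64(55), np.float32(0.5111907))
left [9.99086499e-01 4.27333973e-02 5.47135681e+02 1.02618355e+02] (np.int64(60), np.float32(0.68784))
near [ 5.6384642e-02 -9.9840909e-01  4.8033026e+02  5.5616867e+01] (np.int64(60), np.float32(0.46995133))
side 28 [551.55347   11.143883] 1.4723186
lid ((550.4364624023438, 24.238134384155273), 32.553680419921875)
(92, np.float64(-0.8422058751694053), np.float64(0.7485798337798268), array([-0.80930302, -0.28732468,  0.69760907]))
```

View pics/c3top.png

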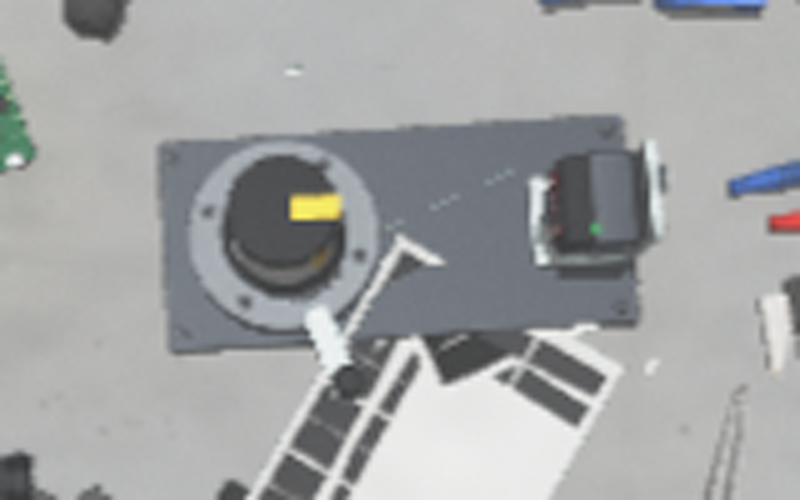

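The strip and plate edge now agree: label at about -1.51, target -1.52. Next, the green button.

Run:
```python
from stand import *
B=[445.2,270.8]
bot.set_gripper(0)
bot.reach([*B,110],rv(0)); bot.move_straight([*B,88],feed=80)
w0=bot.read_wrist_force()
print(bot.move_straight([*B,66],feed=20,threshold=14),bot.read_position(),bot.read_wrist_force()-w0)
bot.sleep(.3); print(bot.read_position(),bot.read_wrist_force()-w0)
bot.move_straight([*B,120],feed=60); bot.sleep(.3); print(bot.read_t())
for n in('top','side'):
    s=snap(n,n+'4.png'); p,c=cloud(s); k=near(p,B,25)&(c[:,1]>c[:,0]*1.3)&(c[:,1]>c[:,2]*1.2)&(p[:,2]<95)
    print(n,k.sum(),np.percentile(p[k,2],[5,50,95]) if k.any() else None)
a=s['image'][120:240,230:390,::-1]; cv2.imwrite('pics/c4.png',cv2.resize(a,None,fx=5,fy=5,interpolation=cv2.INTER_CUBIC))
```

```text
True [445.42501888 270.92571028  74.2196934 ] [-0.90262943 -0.7971585   5.69425311]
[445.4320095  270.93138964  74.06976559] [-1.58890173 -0.55946877  6.57745641]
18.625
top 12 [76.89561709 80.81709818 82.78209789]
side 58 [71.96620696 80.19289161 83.73183826]
```

View pics/c4.png

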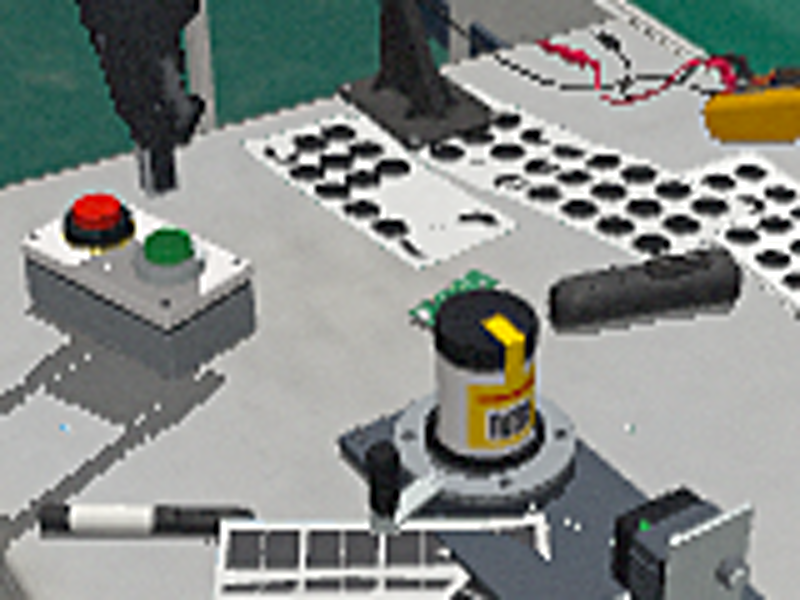

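The button is back up at z≈81 after bottoming at z≈74 (7 mm travel, with the force threshold tripped at the stop). The jar is standing in its nest with the label towards the reader, so I'm handing in.

```bash
python3 -c "
from cell import bot
p=bot.read_position(); bot.move_straight([p[0],p[1],160]); print(bot.close_job())"
```

```text
the job is handed in; nothing more can be done
None
```

The job is handed in, though no verdict came back: the jar's label faces the reader to within about 0.03 rad by camera, the green button went fully down and came back up, and the jar is still standing in its nest.

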